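Dip-check the vacuum pump

ROBOT

A 6-joint arm with a two-finger parallel gripper is mounted at the origin on the work surface. World frame = base frame: x ahead of the robot, y to its left, z up, the work surface at z = 0. Lengths are in m, angles in rad, forces in N, time in s.
With the tool pointing down it reaches from about 0.3 to 0.875 m from the base axis. Payload 6.4 kg.
Tool frame: the origin (TCP) lies between the finger pads; the fingertips stand 25 mm ahead of it and the grasp point (between the pads) lies 6 mm ahead of it; z points along the fingers, y is the line along which they close (so a half turn about z gives the same grasp; the last joint's range is limited). The gripper opens to 85 mm and grips with 20 to 120 N. Pads are 22 mm wide; open, the fingers measure 114 mm over their backs; the gripper's body (76 mm by 85 mm) begins 54 mm behind the grasp point. The pads swing forward as they close: fully open they stand 13 mm farther back than shut.
Start: joints at [1.143, 0.181, 1.607, -0, 1.354, -0.206], TCP at [0.126, 0.561, 0.256] pointing down, gripper open.
Joint ranges: [-2.99, 2.99], [-0.89, 2.07], [0.3, 2.58], [-1.14, 4.28], [0, 2.63], [-3.12, 3.12]. Speed limits (rad/s): [2.57, 2.57, 3.01, 3.14, 3.14, 3.14].

INTERFACE

Orientations are given as a unit quaternion [w, x, y, z].
In Python, from bench import ctrl gives the robot as it stands.
- The arm moves only by the tool servo_tool, never from a script. Its argument "series" is text: rows parted by semicolons, each of 7 numbers parted by spaces: the gripper command: -1 is fully open, 1 is shut, values between are in proportion, then the shift along the tool's x, y, z in m, then the turn, a rotation vector about the tool's x, y, z in degrees. A call has 1 to 12 rows; each row is the pose to reach, as a shift and turn from the pose commanded when the call began, along the tool's axes at that moment; what a row does not reach only later rows make up. A row lasts 1/12 s, in which the tool goes at most 41.7 mm and 7.16 degrees, less where a joint would pass 70% of its speed; a pose out of reach is approached as far as the arm can. A call with a gripper value outside its range is refused whole. The fingers move at their own pace and stop on an object; the grip force is fixed at half the most. Time passes only in rows, so rows that repeat a pose let the fingers close. It gives the time, the measured TCP pose, the force, the opening and the grip force at its end, in the units of the state.
- ctrl.get_obs(): the state, without advancing time (a new reading comes with each control period).
- ctrl.camera(name): name is "scene" or "top" or "wrist"; returns a dict with "img" (480x640x3 uint8, red, green, blue), "z_map" (480x640 float32, m along the optical axis (not along the pixel's ray), 0 where there is no reading), "fovy" (degrees; the focal length in pixels is half the picture's height over the tangent of half this angle, whatever the lens; pixels are square), "cx", "cy" (the principal point, pixels), "extrinsics" (4x4, takes a point from camera to world coordinates); the wrist camera has in their place "T_tool_cam" (4x4, takes a point from camera to tool coordinates, whose origin is the TCP and whose axes are the flange's). Camera axes: x right, y down, z forward; pixel columns grow to the right and rows downward; lengths in m; the calibration is good to about 2 mm. The wrist camera is an equidistant fisheye: a pixel r from the principal point sees the ray r / f radians off the axis. A picture is of the moment at which its call begins: read the wrist's pose just before it.
- ctrl.hand_in(): hands the job in; it is judged then, once.
The state is a dict: "time_s": time; "q": joint angles; "dq": joint speeds; "joint_efforts": joint torques, N m; "eef_pos": TCP position; "eef_rot": TCP orientation; "wrist_force": force on the tool from outside, world axes, zero at the start; "torque": the same for the moment, N m; "opening": opening from 0.0 (shut) to 1.0 (fully open); "grasp_force": force on a finger pad.
Only numpy, scipy, OpenCV 4.12 (cv2) and the standard library are available. Lean on these libraries where they do the work, as an engineer would, in place of code of your own. Each camera call takes 0.05 s, during which the arm holds its last target. There are 200 camera calls.

TASK

The vacuum pump's dipstick has been wiped and laid on its rest: take it by its handle, put it down the pump's dip neck until the collar sits fully home on the mouth, and draw it right out again. Then hold it up for reading: level, still, with the marked flat at the tip facing up, 20 cm or more above the bench, and finish while still holding it like that; leave the mug, the dishes and the note pad alone.

Things in the scene. Friction and masses are not known exactly. Their poses are not given: they have to be found in the camera images.
- dipstick: dipstick, 208 mm long, about 85 g (+-30 %), balances 10-15 mm behind the collar's seating face. Origin on the axis at that face; x along the rod to the tip, z out of the marked flat (up at the start). Metal rod, 8 mm diameter, x = 0 to 110 mm. Collar: metal disc 32 mm in diameter, x = -8 to 0. Handle: black plastic bar, flat sides, 16 mm wide (y), 20 mm high (z), x = -98 to -8
- dipstick_grip (a point): point on the axis of the dipstick's handle where it is well gripped across its 16 mm width, 45 mm behind the seating face (x = -45 mm); axes as the dipstick's
- dipstick_tip (a point): the very tip of the dipstick, 110 mm ahead of the seating face; axes as the dipstick's. The last 6 mm taper to 3 mm diameter; the 45 mm before that are milled flat on the +z side and carry the marks
- rest: fixed low steel rest that carries the dipstick at the start, its axis 52 mm above the bench: base plate 205 x 70 x 6 mm, two notched uprights 44 mm wide, 5 mm thick: one under the rod at x = 70 mm, 57 mm high, one under the handle's end at x = -88 mm, 51 mm high. Origin on the bench, x along the dipstick to its tip; the dipstick's origin starts above the rest's within 5 mm
- pump: small vacuum pump, fixed: grey box-shaped oil case (x = -56 to 60 mm, 120 mm wide, top 140 mm above the bench) with the upright dip neck on top; a ribbed motor lies behind it (x = 60 to 290 mm, 114 mm wide, top 139 mm) with a black box on it to 167 mm. At x = 85 mm a closed port, a 38 mm disc without a hole, to 154 mm. Origin on the bench under the neck's axis, x along the motor, z up
- neck_mouth (a point): centre of the open mouth of the dip neck, 170 mm above the bench, axis vertical: a steel tube 24 mm across (29 mm at the mouth), bore 13 mm, flared to 18 mm over the top 4 mm, open below for more than the rod's length. The collar is stopped by the mouth's rim; z up
- mug: bystander: white mug, 95 mm high, 82 mm across, handle at its +y; origin under its centre
- dishes: bystander: stack of three round translucent whitish dishes, 94 mm across, 44 mm high; origin under its centre
- notepad: bystander: block of note paper 76 x 76 x 16 mm; origin under its centre
Not all that is in view belongs to the job. Of the things like the dipstick, leave any that is turquoise; of the rest the smaller one is meant.

How it is judged:
By the outcome, as a careful person would: the job done as asked, in the order asked, and still so for the second after the job is handed in, while the arm keeps its last pose, push and grip.
It also fails if it takes over 58 s, if anything falls off the work surface, if the arm or the gripper's body presses on something with over 40 N, if the wrist force passes 120 N, or if a joint passes its speed limit or range.

## Working session

There is one attempt and no reset: what is moved stays moved. The work goes in short steps, Python scripts to look and compute and a tool call to move; the robot and the scene stay as the last step left them, time stands still between calls to the robot, and variables do not carry over. Pictures are saved under pics/ and viewed, at most 10 in all, crops included, and the job is handed in when it is done.

Besides the shell and the picture viewer there is one more tool, called after "Emit:" as name(argument=value, ...), one argument or row to a line, values as JSON. servo_tool: Moves the arm, as the interface text tells. Its arguments: {"type":"object","properties":{"series":{"type":"string"}},"required":["series"]}

```bash
mkdir -p pics; cat > h.py <<'E'
import numpy as np, cv2
from bench import ctrl
def cam(n):
    c=ctrl.camera(n); return c
def save(c,f): cv2.imwrite('pics/'+f,c['img'][:,:,::-1])
def cloud(c):
    h,w=c['z_map'].shape; f=h/2/np.tan(np.radians(c['fovy'])/2)
    u,v=np.meshgrid(np.arange(w),np.arange(h)); z=c['z_map']
    P=np.stack([(u-c['cx'])/f*z,(v-c['cy'])/f*z,z],-1)
    E=np.array(c['extrinsics']); return P@E[:3,:3].T+E[:3,3]
E
python3 - <<'E'
from h import *
for n in ['top','scene']:
    c=cam(n); save(c,n+'0.png'); np.savez(n+'0.npz',P=cloud(c),img=c['img'],z=c['z_map'])
    print(n,c['fovy'],np.round(c['extrinsics'],3).tolist())
o=ctrl.get_obs(); print({k:np.round(v,3).tolist() for k,v in o.items()})
E
```

```text
top 50.583286994293076 [[0.052, -0.975, 0.216, 0.139], [-0.999, -0.05, 0.016, -0.009], [-0.005, -0.216, -0.976, 1.39], [0.0, 0.0, 0.0, 1.0]]
scene 45.46133784598553 [[-0.461, 0.551, -0.695, 1.416], [0.887, 0.275, -0.37, 0.547], [-0.013, -0.788, -0.616, 1.029], [0.0, 0.0, 0.0, 1.0]]
{'time_s': 0.1, 'q': [1.143, 0.181, 1.608, -0.0, 1.354, -0.206], 'dq': [0.001, -0.002, -0.004, -0.0, 0.001, -0.001], 'joint_efforts': [-0.001, -44.587, -35.224, -0.0, 0.004, -0.0], 'eef_pos': [0.126, 0.56, 0.255], 'eef_rot': [-0.0, 0.111, 0.994, -0.001], 'wrist_force': [-0.252, -0.564, 0.29], 'torque': [0.01, -0.028, 0.007], 'grasp_force': 0.0, 'opening': 0.997}
```

View pics/top0.png

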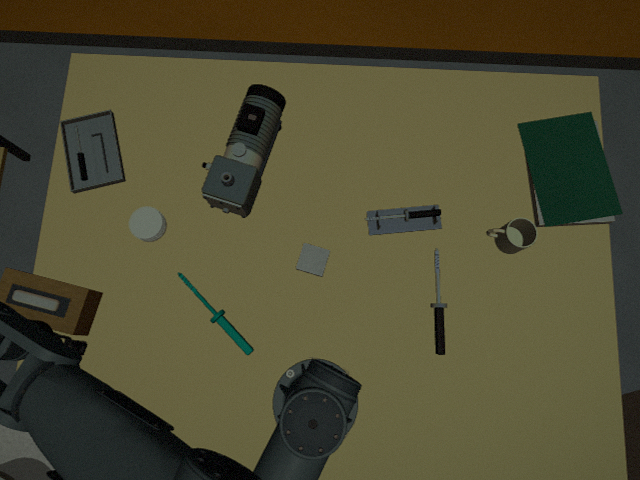

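View pics/scene0.png

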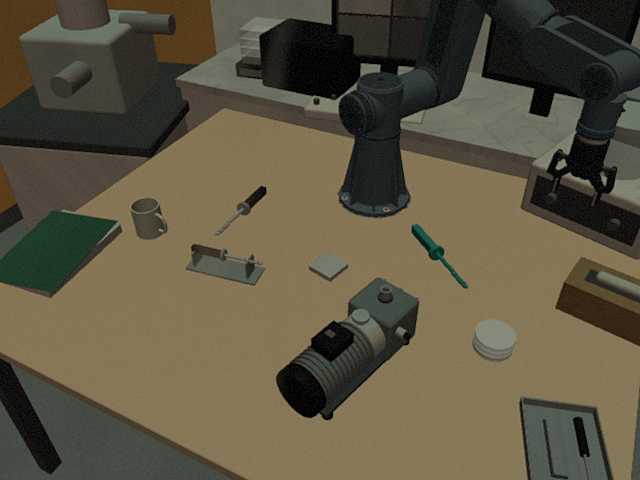

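The meant dipstick is the small black-handled one on the rest at top px (372–441, 215), with its tip to the left (+y). The pump neck is at top px (228,180). The turquoise one and the larger one at (438,300) stay put. Next I'll measure.

```bash
python3 - <<'E'
import numpy as np
for n,box,nb in [('top',(360,200,448,240),(200,145,262,215)),('scene',(180,235,272,285),(345,275,425,335))]:
    d=np.load(n+'0.npz');P=d['P'];I=d['img'].astype(int)
    print(n,'bench z',np.median(P[300:330,290:310,2]) if n=='top' else P[200,300,2])
    x0,y0,x1,y1=box;Q=P[y0:y1,x0:x1].reshape(-1,3);C=I[y0:y1,x0:x1].reshape(-1,3)
    m=(Q[:,2]>.044)&(Q[:,2]<.075);
    for lo,hi in[(.03,.045),(.045,.06),(.06,.075)]:
        k=(Q[:,2]>lo)&(Q[:,2]<hi);print(lo,k.sum(),Q[k].mean(0).round(4) if k.any() else '')
    R=Q[m];c=R.mean(0);w,v=np.linalg.eigh(np.cov(R[:,:2].T));a=v[:,1]*np.sign(v[1,1]);s=(R[:,:2]-c[:2])@a;t=(R[:,:2]-c[:2])@[-a[1],a[0]]
    print('stick',c.round(4),'ang',np.degrees(np.arctan2(a[1],a[0])).round(2),s.min(),s.max())
    for b in np.arange(-.12,.14,.01):
        k=(s>=b)&(s<b+.01)
        if k.any():print(round(b,3),k.sum(),'t',t[k].min().round(4),t[k].max().round(4),'z',R[k,2].max().round(4),C[m][k].mean(0).round())
    # rest base plate
    k=(Q[:,2]>.003)&(Q[:,2]<.012);print('plate',k.sum(),Q[k].mean(0).round(4))
    x0,y0,x1,y1=nb;Q=P[y0:y1,x0:x1].reshape(-1,3)
    k=(Q[:,2]>.162)&(Q[:,2]<.18);N=Q[k];print('neck',k.sum(),N.mean(0).round(4),N.min(0).round(4),N.max(0).round(4))
    k=(Q[:,2]>.13)&(Q[:,2]<.146);N=Q[k];print('case',k.sum(),N.mean(0).round(4),N.min(0).round(4),N.max(0).round(4))
E
```

```text
top bench z 0.0005254964057263001
0.03 32 [ 0.5038 -0.2382  0.0385]
0.045 239 [ 0.4997 -0.2016  0.0544]
0.06 204 [ 0.5085 -0.2546  0.0637]
stick [ 0.5037 -0.226   0.0586] ang 98.18 -0.0874088565943752 0.12017000636885794
-0.09 17 t -0.0176 0.0068 z 0.0663 [14. 15. 13.]
-0.08 45 t -0.0237 0.0211 z 0.0683 [27. 29. 29.]
-0.07 27 t -0.0105 0.0074 z 0.0695 [11. 10. 10.]
-0.06 24 t -0.0083 0.0066 z 0.0652 [12. 11. 11.]
-0.05 26 t -0.01 0.0068 z 0.0675 [14. 13. 13.]
-0.04 26 t -0.0098 0.0071 z 0.0684 [12. 12. 12.]
-0.03 26 t -0.0074 0.0075 z 0.068 [12. 11. 10.]
-0.02 25 t -0.0085 0.0077 z 0.0684 [12. 11. 11.]
-0.01 24 t -0.0104 0.0074 z 0.0687 [13. 15. 14.]
-0.0 33 t -0.0128 0.0136 z 0.069 [53. 57. 53.]
0.01 28 t -0.0136 0.0128 z 0.0706 [53. 56. 52.]
0.02 9 t -0.0046 0.0022 z 0.0621 [77. 85. 76.]
0.03 12 t -0.0036 0.0028 z 0.0585 [83. 89. 81.]
0.04 11 t -0.0054 0.0017 z 0.0582 [81. 86. 80.]
0.05 11 t -0.0059 0.0027 z 0.0613 [76. 85. 77.]
0.06 11 t -0.0041 0.0036 z 0.0595 [83. 88. 78.]
0.07 21 t -0.0214 0.0203 z 0.0623 [68. 76. 75.]
0.08 38 t -0.0207 0.0225 z 0.0638 [49. 53. 52.]
0.09 9 t -0
[... 1163 characters left out ...]
109. 109.  92.]
0.03 12 t -0.0042 0.0054 z 0.0589 [104. 104.  88.]
0.04 9 t -0.0042 0.0045 z 0.0585 [104. 104.  88.]
0.05 11 t -0.0039 0.0045 z 0.0578 [103. 106.  91.]
0.06 13 t -0.0038 0.0048 z 0.0583 [105. 107.  91.]
0.07 18 t -0.0216 0.0272 z 0.0588 [97. 96. 81.]
0.08 43 t -0.0213 0.0233 z 0.0605 [67. 70. 62.]
0.09 11 t -0.0044 0.0055 z 0.056 [90. 95. 81.]
0.1 13 t -0.0064 0.0047 z 0.0571 [91. 96. 81.]
0.11 10 t -0.0052 0.0054 z 0.057 [101. 104.  87.]
0.12 1 t -0.0028 -0.0028 z 0.0554 [96. 93. 79.]
plate 1421 [ 0.4939 -0.2252  0.006 ]
neck 129 [0.5877 0.246  0.167 ] [0.5357 0.2212 0.1621] [0.7022 0.264  0.1743]
case 2050 [0.5729 0.2521 0.1385] [0.4853 0.181  0.13  ] [0.6729 0.3198 0.1459]
```

```bash
cat >> h.py <<'E'
from scipy.spatial.transform import Rotation as R
def pose():
    o=ctrl.get_obs(); q=o['eef_rot']; return np.array(o['eef_pos']),R.from_quat([q[1],q[2],q[3],q[0]]),o
def rot(x,z):
    x=np.array(x,float);z=np.array(z,float);z/=np.linalg.norm(z);x=x-z*(x@z);x/=np.linalg.norm(x)
    return R.from_matrix(np.stack([x,np.cross(z,x),z],1))
def delta(p,r,p0=None,r0=None):
    if p0 is None: p0,r0,_=pose()
    print('d mm',(r0.inv().apply(np.array(p)-p0)*1000).round(1),'rv deg',np.degrees((r0.inv()*r).as_rotvec()).round(2))
def dn(deg): a=np.radians(deg); return rot([np.cos(a),np.sin(a),0],[0,0,-1])
E
python3 - <<'E'
from h import *
delta([.509,-.2596,.17],dn(98.2))
E
```

```text
d mm [-553.8 -715.7   86.4] rv deg [-9.000e-02  4.000e-02  6.909e+01]
```

Emit:
servo_tool(
  series="-1 -0.277 -0.358 0 0 0 35;-1 -0.277 -0.358 0 0 0 35;-1 -0.277 -0.358 0 0 0 35;-1 -0.277 -0.358 0 0 0 35;-1 -0.277 -0.358 0 0 0 35;-1 -0.277 -0.358 0 0 0 35;-1 -0.277 -0.358 0 0 0 35;-1 -0.277 -0.358 0 0 0 35;-1 -0.277 -0.358 0 0 0 35;-1 -0.277 -0.358 0 0 0 35;-1 -0.277 -0.358 0 0 0 35;-1 -0.277 -0.358 0 0 0 35",
)

```text
time_s: 1.1
eef_pos: [0.3203, 0.1455, 0.2564]
eef_rot: [0.001, 0.408, 0.913, -0.001]
wrist_force: [0.3, 1.6, 0.8]
opening: 1.001
grasp_force: 0.0
```

```bash
python3 - <<'E'
from h import *
delta([.509,-.2596,.17],dn(98.2)); print(pose()[2]['q'])
E
```

```text
d mm [-427.5 -129.2   87.7] rv deg [3.000e-02 1.600e-01 3.359e+01]
[ 0.08712409 -0.37758621  2.1165155  -0.00248099  1.40131474 -0.64178204]
```

Emit:
servo_tool(
  series="-1 -0.4275 -0.129 0.087 0 0 34;-1 -0.4275 -0.129 0.087 0 0 34;-1 -0.4275 -0.129 0.087 0 0 34;-1 -0.4275 -0.129 0.087 0 0 34;-1 -0.4275 -0.129 0.087 0 0 34;-1 -0.4275 -0.129 0.087 0 0 34;-1 -0.4275 -0.129 0.087 0 0 34;-1 -0.4275 -0.129 0.087 0 0 34;-1 -0.4275 -0.129 0.087 0 0 34;-1 -0.4275 -0.129 0.087 0 0 34;-1 -0.4275 -0.129 0.087 0 0 34;-1 -0.4275 -0.129 0.087 0 0 34",
)

```text
time_s: 2.1
eef_pos: [0.5114, -0.2572, 0.1665]
eef_rot: [-0.0, 0.656, 0.755, -0.001]
wrist_force: [-0.9, 1.7, -0.3]
opening: 1.005
grasp_force: 0.0
```

```bash
cat >> h.py <<'E'
def wcloud(c,p,r):
    h,w=c['z_map'].shape; f=h/2/np.tan(np.radians(c['fovy'])/2)
    u,v=np.meshgrid(np.arange(w),np.arange(h)); x=u-c['cx'];y=v-c['cy'];rr=np.hypot(x,y)+1e-9;th=rr/f
    z=c['z_map'];k=z*np.tan(np.minimum(th,1.4))/rr
    P=np.stack([x*k,y*k,z],-1);T=np.array(c['T_tool_cam']);P=P@T[:3,:3].T+T[:3,3]
    return P,r.apply(P.reshape(-1,3)).reshape(P.shape)+p
E
python3 - <<'E'
from h import *
p,r,o=pose();print(p,o['q']);c=cam('wrist');save(c,'w1.png');T,W=wcloud(c,p,r);np.savez('w1.npz',W=W,T=T,img=c['img'],z=c['z_map'])
print(np.round(c['T_tool_cam'],3).tolist(),c['fovy'])
Q=W.reshape(-1,3);col=c['img'].reshape(-1,3).sum(1)
m=(Q[:,2]>.045)&(Q[:,2]<.078)&(abs(Q[:,0]-.51)<.06)&(abs(Q[:,1]+.22)<.16)&(c['z_map'].reshape(-1)>0);N=Q[m];print(m.sum())
a=np.array([-.1426,.9898]);s=(N[:,:2]-[.509,-.2596])@a;t=(N[:,:2]-[.509,-.2596])@[.9898,.1426]
for b in np.arange(-.07,.18,.01):
    k=(s>=b)&(s<b+.01)
    if k.any():print(round(b,3),k.sum(),'t',np.percentile(t[k],[2,50,98]).round(4),'z',np.percentile(N[k,2],[50,95]).round(4))
print(s.min(),s.max())
E
```

```text
[ 0.51139348 -0.25723371  0.16648466] [-6.72721237e-01  2.71364440e-01  1.69054538e+00 -1.22197397e-03
  1.18053058e+00 -8.13251614e-01]
[[-0.001, -0.952, -0.305, 0.078], [1.0, -0.001, 0.0, 0.001], [-0.0, -0.305, 0.952, -0.118], [0.0, 0.0, 0.0, 1.0]] 65.70646984690485
7071
-0.06 95 t [-0.0076 -0.      0.007 ] z [0.0616 0.0626]
-0.05 662 t [-0.0213  0.0001  0.0212] z [0.0515 0.0625]
-0.04 306 t [-0.0073  0.0001  0.0075] z [0.0618 0.0627]
-0.03 326 t [-0.0075  0.0002  0.0082] z [0.0617 0.0629]
-0.02 352 t [-0.0076  0.0003  0.0082] z [0.0617 0.0628]
-0.01 365 t [-0.0074  0.0004  0.0082] z [0.0617 0.063 ]
0.0 371 t [-0.0079 -0.0002  0.0078] z [0.0617 0.0628]
0.01 394 t [-0.0078  0.0005  0.008 ] z [0.0617 0.063 ]
0.02 419 t [-0.0082 -0.      0.008 ] z [0.0616 0.0629]
0.03 559 t [-0.015   0.0001  0.0148] z [0.063  0.0678]
0.04 597 t [-0.0142  0.0001  0.0143] z [0.0589 0.0678]
0.05 205 t [-0.0037  0.      0.0037] z [0.0552 0.0567]
0.06 217 t [-0.0036  0.0001  0.0037] z [0.0551 0.0567]
0.07 212 t [-0.0042 -0.0002  0.0038] z [0.0551 0.0565]
0.08 206 t [-0.0042 -0.0004  0.0032] z [0.0551 0.0567]
0.09 192 t [-0.0035 -0.0001  0.0032] z [0.0551 0.0566]
0.1 189 t [-0.0035 -0.0003  0.0032] z [0.0529 0.056 ]
0.11 800 t [-0.0212  0.0002  0.0211] z [0.0563 0.0579]
0.12 205 t [-0.004  -0.0004  0.0033] z [0.0525 0.0538]
0.13 195 t [-0.004  -0.0003  0.0033] z [0.0528 0.0538]
0.14 183 t [-0.004  -0.0003  0.0033] z [0.0527 0.0556]
0.15 21 t [-0.0015  0.0003  0.0019] z [0.0534 0.0547]
-0.05388171688983893 0.1533784756208864
```

View pics/w1.png

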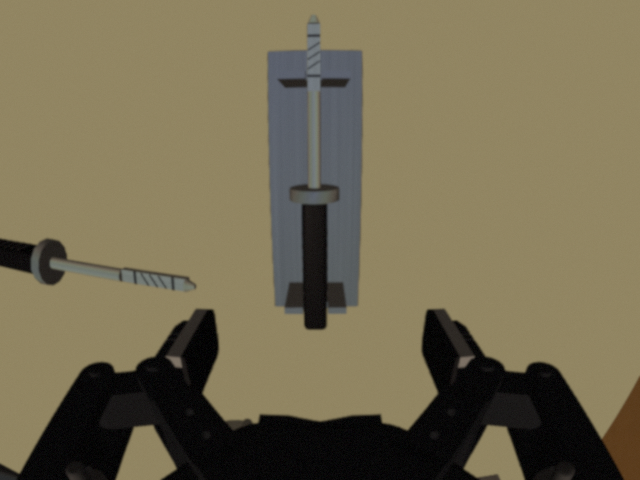

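The wrist view shows the handle at px (315,265), the collar at (314,194) and the tip at (313,18). It lines up with the tool to under 1 mm. I'll lean the tool toward the tip so a later vertical rod doesn't need a fully horizontal tool. First a test of how the wrist joints respond.

Emit:
servo_tool(
  series="-1 0 0 -0.03 0 7 0;-1 0 0 -0.03 0 14 0;-1 0 0 -0.03 0 20 0;-1 0 0 -0.03 0 20 0",
)

```text
time_s: 2.48
eef_pos: [0.5099, -0.2532, 0.1986]
eef_rot: [-0.133, 0.645, 0.744, 0.115]
wrist_force: [-0.6, -0.1, -0.9]
opening: 0.998
grasp_force: 0.0
```

```bash
cat > kin.py <<'E'
from h import *
Y=lambda a:R.from_rotvec([0,a,0]);Z=lambda a:R.from_rotvec([0,0,a])
def ori(q,s): return Z(q[0])*Y(q[1]+q[2])*Z(s*q[3])*Y(q[4])*Z(q[5]-np.pi/2)
E
python3 - <<'E'
from kin import *
p,r,o=pose();q=o['q'];print(np.round(q,3),p)
for s in(1,-1): print(s,np.degrees((ori(q,s).inv()*r).as_rotvec()).round(1))
E
```

```text
[-0.781  0.379  1.519  0.21   1.532 -0.962] [ 0.50989966 -0.25321677  0.19859344]
1 [ -0.  -0. 180.]
-1 [  21.3   30.6 -175.1]
```

```bash
cat > kin.py <<'E'
from h import *
from scipy.optimize import least_squares
Y=lambda a:R.from_rotvec([0,a,0]);Z=lambda a:R.from_rotvec([0,0,a])
def ori(q): return Z(q[0])*Y(q[1]+q[2])*Z(q[3])*Y(q[4])*Z(q[5]+np.pi/2)
def fk(q,k):
    d,A,B,H,L,e=k
    return Z(q[0]).apply(np.array([0,d,H])+Y(q[1]).apply([0,0,A])+Y(q[1]+q[2]).apply([e,0,B]))+ori(q).apply([0,0,L])
D=[([1.143,.181,1.608,0,1.354,-.206],[.126,.5605,.2555]),([.08712,-.37759,2.11652,-.00248,1.40131,-.64178],[.3203,.1455,.2564]),
([-.67272,.27136,1.69055,-.00122,1.18053,-.81325],[.51139,-.25723,.16648]),([-.781,.379,1.519,.21,1.532,-.962],[.5099,-.25322,.19859])]
S=least_squares(lambda k:np.ravel([fk(q,k)-p for q,p in D]),[.118,.43,.45,.16,.23,0]); K=S.x
lo=np.array([-2.99,-.89,.3,-1.14,0,-3.12]);hi=np.array([2.99,2.07,2.58,4.28,2.63,3.12])
def ik(p,r,q0):
    f=lambda q:np.r_[fk(q,K)-p,.3*(r.inv()*ori(q)).as_rotvec(),1e-3*(q-q0)]
    s=least_squares(f,np.clip(q0,lo+.01,hi-.01),bounds=(lo,hi)); return s.x,np.linalg.norm(s.fun[:3])+np.linalg.norm(s.fun[3:6])
def tool(d,lean,tip):
    "d: stick x dir(world), up: stick z ; tool z leans toward tip by lean deg"
    pass
E
python3 - <<'E'
from kin import *
print(K.round(3),np.abs(S.fun).max())
q=np.array(pose()[2]['q'])
mouth=np.array([.553,.254,.17])
for lean in(0,30,45):
  l=np.radians(lean); a=np.radians(98.3)
  d=np.array([np.cos(a),np.sin(a),0]);z=d*np.sin(l)+np.array([0,0,-np.cos(l)])
  r=rot(d,z); g=np.array([.509,-.26,.052])
  qp,e=ik(g-.006*z,r,q); print('lean',lean,'pick',qp.round(2),round(e,4))
  for ha in range(-60,121,20):
    b=np.radians(ha);h=np.array([np.cos(b),np.sin(b),0])  # tool horizontal dir at insertion
    zi=h*np.cos(l)+np.array([0,0,-np.sin(l)]); ri=rot([0,0,-1] if lean==0 else h*-np.sin(l)+np.array([0,0,-np.cos(l)]),zi)
    out=[]
    for hh in(.05,.18): 
        qi,e=ik(mouth+[0,0,hh]-.006*zi,ri,qp);out+=[qi.round(2).tolist(),round(e,4)]
    print(ha,out)
E
```

```text
[0.118 0.438 0.515 0.313 0.294 0.086] 0.00015011412520038458
lean 0 pick [-0.68  0.43  1.74  0.    0.97 -0.82] 0.0
-60 [[0.73, 0.74, 1.4, -1.14, 1.74, 0.63], np.float64(0.1242), [0.72, 0.52, 1.41, -1.14, 1.75, 0.43], np.float64(0.132)]
-40 [[0.75, 0.54, 1.58, -1.14, 1.47, 0.5], np.float64(0.1859), [0.71, 0.28, 1.62, -1.14, 1.41, 0.25], np.float64(0.1647)]
-20 [[0.63, 0.16, 1.88, -1.14, 0.94, 0.14], np.float64(0.2374), [0.54, -0.13, 1.96, -1.14, 0.79, -0.1], np.float64(0.1943)]
0 [[0.18, -0.28, 2.32, -0.35, 0.0, -1.18], np.float64(0.2335), [0.18, -0.44, 2.3, -0.36, 0.0, -1.18], np.float64(0.1619)]
20 [[0.25, -0.25, 2.29, -0.38, 0.0, -1.21], np.float64(0.2219), [0.11, -0.46, 2.32, 1.52, 0.23, -3.12], np.float64(0.1383)]
40 [[0.32, -0.21, 2.27, -0.42, 0.0, -1.25], np.float64(0.2704), [-0.12, -0.42, 2.28, 1.45, 0.74, -3.12], np.float64(0.1534)]
60 [[0.38, -0.18, 2.25, -0.46, 0.0, -1.29], np.float64(0.3541), [-0.24, -0.22, 2.11, 1.38, 1.16, -3.12], np.float64(0.1832)]
80 [[-0.21, 0.27, 1.8, 1.22, 1.45, -3.12], np.float64(0.2833), [-0.27, 0.1, 1.83, 1.32, 1.55, -3.12], np.float64(0.2092)]

[... 2023 characters left out ...]
7, -0.08, 2.14, 0.4, 0.33, -2.07], np.float64(0.0), [0.17, -0.26, 2.01, 0.21, 0.63, -1.87], np.float64(0.0)]
40 [[-0.0, -0.05, 2.11, 0.89, 0.62, -2.9], np.float64(0.0), [-0.0, -0.23, 1.98, 0.65, 0.85, -2.57], np.float64(0.0)]
60 [[-0.07, 0.04, 1.98, 0.85, 0.94, -3.12], np.float64(0.0248), [-0.11, -0.11, 1.89, 0.79, 1.14, -2.99], np.float64(0.0)]
80 [[-0.04, 0.17, 1.78, 0.69, 1.19, -3.12], np.float64(0.0896), [-0.1, 0.04, 1.7, 0.74, 1.4, -3.12], np.float64(0.0419)]
100 [[-0.12, 0.35, 1.66, 0.75, 1.46, 2.63], np.float64(0.0), [-0.12, 0.21, 1.55, 0.74, 1.64, 2.8], np.float64(0.0)]
120 [[-0.07, 0.49, 1.46, 0.63, 1.68, 2.46], np.float64(0.0), [-0.07, 0.36, 1.36, 0.66, 1.86, 2.6], np.float64(0.0)]
```

```bash
python3 - <<'E'
from kin import *
a=np.radians(98.3);d=np.array([np.cos(a),np.sin(a),0]);z=(d+[0,0,-1])/np.sqrt(2);r=rot(d,z)
g=np.array([.509,-.26,.052])
for b in(.066,.006): delta(g-b*z,r)
E
```

```text
d mm [-84.6  -1.7  75.3] rv deg [ 2.000e-02  2.474e+01 -1.400e-01]
d mm [-59.5  -1.7 129.8] rv deg [ 2.000e-02  2.474e+01 -1.400e-01]
```

Emit:
servo_tool(
  series="-1 -0.042 -0.001 0.038 0 7 0;-1 -0.084 -0.0017 0.075 0 14 0;-1 -0.0846 -0.0017 0.0753 0 21 0;-1 -0.0846 -0.0017 0.0753 0 24.7 -0.1;-1 -0.0846 -0.0017 0.0753 0 24.7 -0.1;-1 -0.0721 -0.0017 0.1025 0 24.7 -0.1;-1 -0.0595 -0.0017 0.1298 0 24.7 -0.1;-1 -0.0595 -0.0017 0.1298 0 24.7 -0.1;-1 -0.0595 -0.0017 0.1298 0 24.7 -0.1",
)

```text
time_s: 3.23
eef_pos: [0.5106, -0.2613, 0.0584]
eef_rot: [-0.287, 0.604, 0.702, 0.247]
wrist_force: [0.3, -0.7, -0.5]
opening: 0.999
grasp_force: 0.0
```

```bash
python3 - <<'E'
from kin import *
a=np.radians(98.3);d=np.array([np.cos(a),np.sin(a),0]);z=(d+[0,0,-1])/np.sqrt(2);r=rot(d,z)
delta(np.array([.509,-.26,.052])-.006*z,r)
p,r,o=pose();print(o['wrist_force']);c=cam('wrist');save(c,'w2.png')
E
```

```text
d mm [-3.5 -1.4 -0.4] rv deg [-0.18  0.47  0.21]
[ 0.2663337  -0.68037988 -0.45916104]
```

View pics/w2.png

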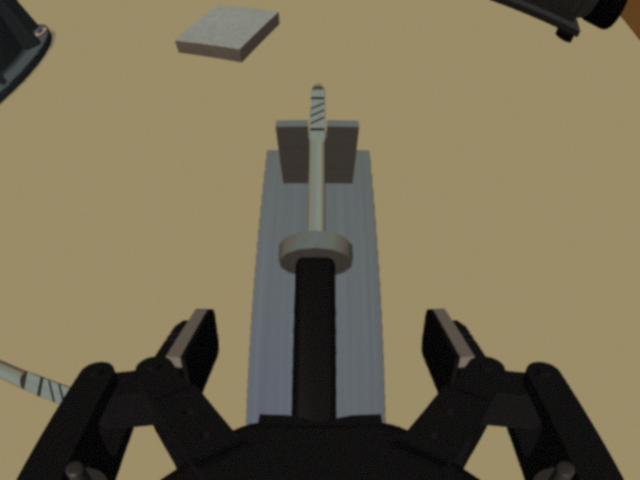

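The handle lies midway between the pads (px 315 against pads at 200 and 440). I'll make a small correction and close.

Emit:
servo_tool(
  series="-1 -0.003 -0.0013 0 -0.2 0.4 0.2;-1 -0.003 -0.0013 0 -0.2 0.4 0.2;1 -0.003 -0.0013 0 -0.2 0.4 0.2;1 -0.003 -0.0013 0 -0.2 0.4 0.2;1 -0.003 -0.0013 0 -0.2 0.4 0.2;1 -0.003 -0.0013 0 -0.2 0.4 0.2;1 -0.003 -0.0013 0 -0.2 0.4 0.2;1 -0.003 -0.0013 0 -0.2 0.4 0.2;1 -0.003 -0.0013 0 -0.2 0.4 0.2;1 -0.003 -0.0013 0 -0.2 0.4 0.2",
)

```text
time_s: 4.12
eef_pos: [0.5092, -0.2663, 0.0549]
eef_rot: [-0.289, 0.605, 0.698, 0.252]
wrist_force: [-0.4, -1.1, 0.7]
opening: 0.181
grasp_force: 58.4
```

```bash
python3 - <<'E'
from kin import *
p,r,o=pose();print(o['opening'],o['grasp_force'],o['wrist_force'],np.round(o['q'],3))
print(r.inv().apply([0,0,-.2]))
a=np.radians(98.3);d=np.array([np.cos(a),np.sin(a),0]);z=(d+[0,0,-1])/np.sqrt(2)
delta(np.array([.509,-.26,.052])-.006*z,rot(d,z))
E
```

```text
0.18129060271312367 58.4138685464859 [-0.38154258 -1.06322527  0.72310414] [-0.886  0.819  1.324  0.379  1.698 -1.117]
[-0.14166314 -0.00017944  0.14117904]
d mm [2.4 0.7 0.4] rv deg [ 0.18 -0.1  -0.11]
```

Emit:
servo_tool(
  series="1 0.014 0 -0.014 0 0 0;1 0.042 0 -0.042 0 0 0;1 0.07 0 -0.07 0 0 0;1 0.099 0 -0.099 0 0 0;1 0.127 0 -0.127 0 0 0;1 0.1417 0 -0.1412 0 0 0;1 0.1417 0 -0.1412 0 0 0",
)

```text
time_s: 4.7
eef_pos: [0.5105, -0.2677, 0.2607]
eef_rot: [-0.285, 0.605, 0.7, 0.251]
wrist_force: [-0.7, -1.1, -0.1]
opening: 0.181
grasp_force: 58.8
```

```bash
cat >> kin.py <<'E'
GX=.047
def ins(seat,ha=-20,rt=np.array([1,0,1])/np.sqrt(2)):
    "TCP pose with rod straight down and seating face at seat; rt=rod dir in tool"
    b=np.radians(ha);h=np.array([np.cos(b),np.sin(b),0]);u=np.array([0,0,1.])
    # tool frame: rod rt, closing y, flat normal n=y... stick z = rod x? in tool: z_s = rt x yaxis
    ys=np.array([0,-1.,0]);ys-=rt*(ys@rt);ys/=np.linalg.norm(ys);zs=np.cross(rt,ys)
    X=-u;Zs=-h;Ys=np.cross(Zs,X)
    r=R.from_matrix(np.stack([X,Ys,Zs],1)@np.stack([rt,ys,zs],1).T)
    return np.array(seat)+u*GX-r.apply([0,0,.006]),r
E
python3 - <<'E'
from kin import *
from scipy.spatial.transform import Slerp
p,r,o=pose();q=np.array(o['q']);print(p,q.round(3))
p1,r1=ins([.553,.254,.17+.165]);print(r1.as_matrix().round(2).tolist());delta(p1,r1)
s=Slerp([0,1],R.concatenate([r,r1]))
for t in np.linspace(0,1,9):
    q,e=ik(p+(p1-p)*t,s(t),q);print(round(t,2),q.round(2),round(e,4),(p+(p1-p)*t).round(2),s(t).apply([.7,0,.7]).round(2))
p2,_=ins([.553,.254,.17]);q,e=ik(p2,r1,q);print(q.round(2),e)
E
```

```text
[ 0.51053848 -0.26771492  0.26074199] [-0.885  0.556  1.276  0.411  1.976 -0.998]
[[-0.66, 0.34, 0.66], [0.24, 0.94, -0.24], [-0.71, 0.0, -0.71]]
d mm [452.4 112.9 271.2] rv deg [  0.16 -79.81 -68.02]
0.0 [-0.89  0.56  1.28  0.41  1.98 -1.  ] 0.0 [ 0.51 -0.27  0.26] [-0.14  0.98 -0.01]
0.12 [-0.79  0.37  1.44  0.37  1.81 -1.07] 0.0 [ 0.52 -0.2   0.28] [-0.23  0.95 -0.18]
0.25 [-0.67  0.19  1.58  0.34  1.65 -1.11] 0.0 [ 0.52 -0.14  0.29] [-0.29  0.87 -0.36]
0.38 [-0.52  0.04  1.69  0.29  1.5  -1.11] 0.0 [ 0.52 -0.07  0.31] [-0.32  0.77 -0.53]
0.5 [-0.35 -0.09  1.76  0.2   1.34 -1.06] 0.0 [ 0.53 -0.01  0.32] [-0.32  0.64 -0.68]
0.62 [-0.14 -0.16  1.81  0.06  1.2  -0.97] 0.0 [0.53 0.06 0.34] [-0.28  0.49 -0.81]
0.75 [ 0.08 -0.18  1.83 -0.15  1.07 -0.81] 0.0 [0.54 0.12 0.35] [-0.21  0.33 -0.91]
0.88 [ 0.3  -0.15  1.82 -0.41  1.   -0.63] 0.0 [0.54 0.19 0.37] [-0.12  0.16 -0.97]
1.0 [ 0.5  -0.07  1.78 -0.7   0.97 -0.46] 0.0 [0.55 0.26 0.39] [-0.    0.   -0.99]
[ 0.5   0.12  1.94 -0.92  0.73 -0.12] 6.4509555946440155e-06
```

Emit:
servo_tool(
  series="1 0.0283 0.007 0.017 0 -5 -4.25;1 0.0566 0.0141 0.0339 0 -10 -8.5;1 0.0849 0.0212 0.0509 0 -15 -12.75;1 0.1131 0.0282 0.0678 0 -20 -17;1 0.1414 0.0353 0.0848 0 -25 -21.3;1 0.1697 0.0423 0.1017 0 -30 -25.5;1 0.1979 0.0494 0.1187 0 -35 -29.8;1 0.2262 0.0565 0.1356 0 -40 -34;1 0.2545 0.0635 0.1526 0 -45 -38.3;1 0.2828 0.0706 0.1695 0 -50 -42.5;1 0.311 0.0776 0.1865 0 -55 -46.8;1 0.311 0.0776 0.1865 0 -55 -46.8",
)

```text
time_s: 5.7
eef_pos: [0.5342, 0.1017, 0.3441]
eef_rot: [0.177, 0.328, 0.927, 0.044]
wrist_force: [-0.1, -0.5, -1.6]
opening: 0.18
grasp_force: 58.8
```

```bash
python3 - <<'E'
from kin import *
p,r,o=pose();print(p,np.round(o['q'],3),o['opening'])
c=cam('wrist');save(c,'w3.png');T,W=wcloud(c,p,r);np.savez('w3.npz',W=W,T=T,img=c['img'],z=c['z_map'])
def neck(Q):
    Q=Q.reshape(-1,3);k=(Q[:,2]>.164)&(Q[:,2]<.176)&(np.hypot(Q[:,0]-.545,Q[:,1]-.255)<.03);N=Q[k]
    if not k.any():return None
    (cx,cy),rad=__import__('cv2').minEnclosingCircle(N[:,:2].astype(np.float32)); return k.sum(),N.mean(0).round(4),np.median(N,0).round(4),cx,cy,rad,N.min(0),N.max(0)
print('wrist',neck(W))
for n in('top','scene'):print(n,neck(np.load(n+'0.npz')['P']))
E
```

```text
[0.53422805 0.10165655 0.34407554] [-0.014 -0.18   1.83  -0.034  1.126 -0.894] 0.1796953511436228
wrist (np.int64(664), array([0.55  , 0.2537, 0.169 ]), array([0.5507, 0.2542, 0.1694]), 0.5495663285255432, 0.25353914499282837, 0.014223380014300346, array([0.53637281, 0.23945967, 0.16401799]), array([0.56353803, 0.26764641, 0.17181942]))
top (np.int64(66), array([0.5507, 0.2552, 0.1698]), array([0.5516, 0.256 , 0.1697]), 0.551153302192688, 0.25560462474823, 0.013729158788919449, array([0.53778529, 0.24241154, 0.16496877]), array([0.56267701, 0.2674234 , 0.17524346]))
scene (np.int64(85), array([0.549 , 0.2518, 0.1686]), array([0.5479, 0.2527, 0.1691]), 0.5494709014892578, 0.25155511498451233, 0.01481117308139801, array([0.53571049, 0.2373896 , 0.1640839 ]), array([0.56337103, 0.26400345, 0.17428027]))
```

View pics/w3.png

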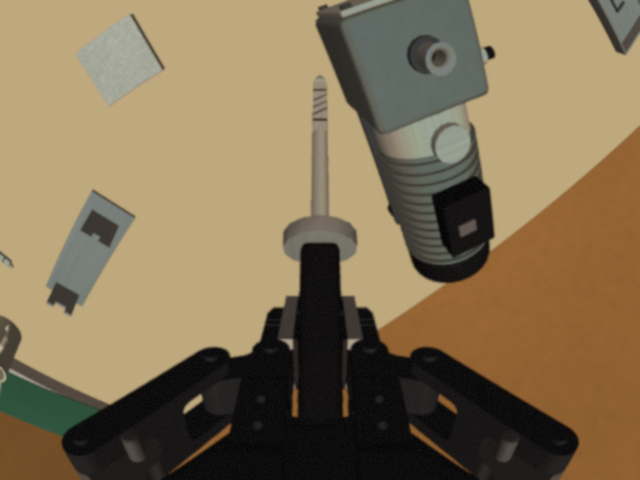

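Mouth at px (437,57): world (0.5496, 0.2535), rim radius 14.2 mm and height about 0.17, all as expected. Now the rod's actual line in the tool frame, then the path to just above the mouth.

```bash
python3 - <<'E'
from kin import *
d=np.load('w3.npz');T=d['T'].reshape(-1,3)
n=np.array([1,0,1])/2**.5; m=np.array([1,0,-1])/2**.5; g=np.array([0,0,.006])
s=(T-g)@n; v=(T-g)@m; y=T[:,1]   # along rod, flat-normal, side
k=(abs(y)<.009)&(abs(v)<.012)&(s>.053)&(s<.165)&(d['z'].ravel()>0)
for b in np.arange(.05,.165,.01):
    j=k&(s>=b)&(s<b+.01)
    if j.any():print(round(b,3),j.sum(),'y',((y[j].min()+y[j].max())/2*1000).round(2),(y[j].mean()*1000).round(2),'v',(np.percentile(v[j],[50,95])*1000).round(2))
print('tip s',s[k].max())
k=(abs(y)<.0075)&(v>0)&(v<.014)&(s>-.03)&(s<.03);print('handle top',np.polyfit(s[k],v[k],1))
j=(abs(y)<.017)&(abs(v)<.018)&(s>.03)&(s<.055)&(d['z'].ravel()>0);print('collar s',np.percentile(s[j],[1,50,99]))
p1,r1=ins([.5496,.2535,.17+.125]);delta(p1,r1)
E
```

```text
0.05 234 y 0.58 0.52 v [4.22 5.34]
0.06 316 y 0.58 0.6 v [3.99 5.25]
0.07 291 y 0.53 0.37 v [3.98 5.09]
0.08 241 y 0.56 0.56 v [4.05 5.24]
0.09 230 y 0.55 0.63 v [4.08 5.21]
0.1 152 y 0.82 0.84 v [3.62 4.95]
0.11 188 y 0.84 0.79 v [1.44 2.2 ]
0.12 166 y 0.82 0.78 v [1.44 2.1 ]
0.13 153 y 0.56 0.49 v [1.25 2.06]
0.14 169 y 0.53 0.53 v [1.46 4.02]
0.15 13 y -0.34 -0.43 v [2.25 3.72]
tip s 0.15402210413550657
handle top [-0.0025935   0.01074344]
collar s [0.03048766 0.03768042 0.05397581]
d mm [ 89.2 128.9  -4.6] rv deg [  0.5  -25.39 -20.92]
```

```bash
sed -i 's/^GX=.*/GX=.0445/; s/r.apply(\[0,0,.006\])/r.apply([.0004,.0006,.0056])/' kin.py; python3 - <<'E'
from kin import *
p1,r1=ins([.5496,.2535,.17+.11+.015]);delta(p1,r1); p,r,o=pose(); print(p,p1)
p1,r1=ins([.5496,.2535,.17+.11+.045]);delta(p1,r1)
E
```

```text
d mm [ 89.3 128.1  -2.1] rv deg [  0.5  -25.39 -20.92]
[0.53446711 0.09849452 0.34312733] [0.54593958 0.25419378 0.34374264]
d mm [ 80.4 133.9 -30.2] rv deg [  0.5  -25.39 -20.92]
```

Emit:
servo_tool(
  series="1 0.016 0.0268 -0.006 0.1 -5.1 -4.2;1 0.0322 0.0536 -0.0121 0.2 -10.2 -8.4;1 0.0482 0.0803 -0.0181 0.3 -15.2 -12.6;1 0.0643 0.1071 -0.0242 0.4 -20.3 -16.7;1 0.0804 0.1339 -0.0302 0.5 -25.4 -20.9;1 0.0804 0.1339 -0.0302 0.5 -25.4 -20.9;1 0.0804 0.1339 -0.0302 0.5 -25.4 -20.9;1 0.085 0.131 -0.016 0.5 -25.4 -20.9;1 0.0893 0.1281 -0.0021 0.5 -25.4 -20.9;1 0.0893 0.1281 -0.0021 0.5 -25.4 -20.9;1 0.0893 0.1281 -0.0021 0.5 -25.4 -20.9;1 0.0893 0.1281 -0.0021 0.5 -25.4 -20.9",
)

```text
time_s: 6.75
eef_pos: [0.5502, 0.2467, 0.3447]
eef_rot: [0.376, 0.167, 0.909, -0.069]
wrist_force: [0.2, -0.0, -1.4]
opening: 0.181
grasp_force: 58.9
```

```bash
python3 - <<'E'
from kin import *
p1,r1=ins([.5496,.2535,.17+.11+.015]);delta(p1,r1)
p,r,o=pose();print(p,np.round(o['q'],3),o['wrist_force'],o['opening'])
c=cam('wrist');T,W=wcloud(c,p,r);Q=W.reshape(-1,3);ok=c['z_map'].ravel()>0
h=np.hypot(Q[:,0]-.55,Q[:,1]-.2535)
k=ok&(Q[:,2]>.166)&(Q[:,2]<.174)&(h<.022);N=Q[k];print('mouth',k.sum(),N.min(0).round(4),N.max(0).round(4),N.mean(0).round(4))
for lo in np.arange(.18,.29,.01):
    k=ok&(Q[:,2]>lo)&(Q[:,2]<lo+.01)&(h<.02);N=Q[k]
    if k.any():print(round(lo,2),k.sum(),N.min(0)[:2].round(4),N.max(0)[:2].round(4),N.mean(0).round(4))
print('rod axis expected',(p+r.apply(np.array([.0004,.0006,.0056])+.1*np.array([1,0,1])/2**.5)).round(4),r.apply(np.array([1,0,1])/2**.5).round(4))
cv2.imwrite('pics/w4.png',cv2.resize(c['img'][0:260,180:480,::-1],None,fx=2,fy=2))
E
```

```text
d mm [ 5.4  5.5 -4. ] rv deg [-0.55 -0.01 -0.58]
[0.55022802 0.24673409 0.34471369] [ 0.484 -0.041  1.838 -0.736  0.909 -0.387] [ 0.20530969 -0.04455504 -1.4300033 ] 0.18143036739533802
mouth 918 [0.5358 0.2399 0.166 ] [0.5638 0.2667 0.1718] [0.5499 0.2535 0.1693]
0.18 14 [0.5502 0.244 ] [0.5556 0.2487] [0.5522 0.2461 0.1886]
0.19 161 [0.5493 0.2421] [0.5555 0.2499] [0.5528 0.2461 0.1944]
0.2 158 [0.5509 0.2423] [0.5557 0.2497] [0.5532 0.2459 0.2049]
0.21 166 [0.5515 0.2423] [0.5555 0.2501] [0.5532 0.2463 0.2152]
0.22 198 [0.5508 0.2426] [0.5554 0.25  ] [0.5532 0.2463 0.2252]
0.23 145 [0.5487 0.2425] [0.5548 0.2501] [0.5515 0.247  0.2359]
0.24 218 [0.5487 0.2423] [0.5549 0.2503] [0.5508 0.2472 0.2452]
0.25 243 [0.5487 0.242 ] [0.554  0.2502] [0.5508 0.2469 0.2551]
0.26 283 [0.5487 0.2419] [0.5553 0.2503] [0.5508 0.2468 0.265 ]
0.27 328 [0.5479 0.2424] [0.5552 0.2501] [0.5508 0.247  0.275 ]
0.28 256 [0.5478 0.2426] [0.5545 0.2503] [0.5507 0.2469 0.2838]
rod axis expected [0.5539 0.246  0.2405] [-1.e-04  4.e-04 -1.e+00]
```

View pics/w4.png

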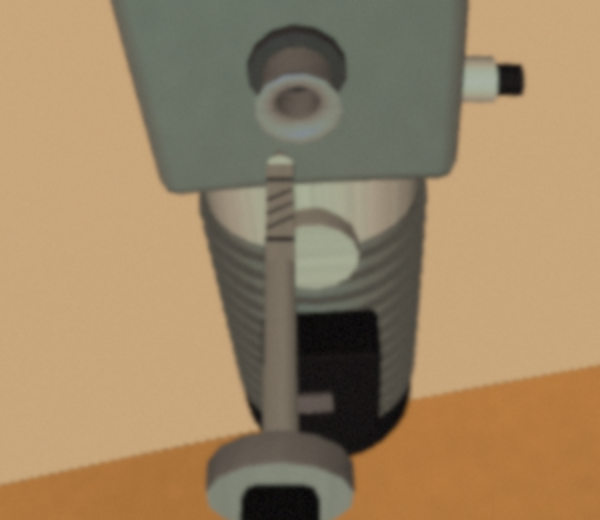

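The tip (px 280,160 in the crop) stands about 8 mm off the mouth (298,105), as the pose numbers say. The depth points agree with the expected rod axis to within 0.5 mm, so I'll correct by that.

Emit:
servo_tool(
  series="1 0.0027 0.0028 -0.002 -0.3 0 -0.3;1 0.0054 0.0055 -0.004 -0.55 0 -0.58;1 0.0054 0.0055 -0.004 -0.55 0 -0.58;1 0.0054 0.0055 -0.004 -0.55 0 -0.58;1 0.0054 0.0055 -0.004 -0.55 0 -0.58;1 0.0054 0.0055 -0.004 -0.55 0 -0.58",
)

```text
time_s: 7.3
eef_pos: [0.545, 0.2561, 0.3434]
eef_rot: [0.377, 0.159, 0.91, -0.066]
wrist_force: [-0.2, -0.1, -0.9]
opening: 0.181
grasp_force: 58.9
```

```bash
cat > chk.py <<'E'
from kin import *
def chk(zs,**k):
    p,r,o=pose();rt=np.array([1,0,1])/2**.5
    a=p+r.apply(np.array([.0004,.0006,.0056])+.0445*rt);print('seat',a.round(4),'tip',(a+.11*r.apply(rt)).round(4),'dir',r.apply(rt).round(4),'F',np.round(o['wrist_force'],1),'op',round(o['opening'],3))
    for z in zs: delta(*ins([.5497,.2534,.17+z],**k))
E
python3 -c "
from chk import *
chk([.125,.10,.0])"
```

```text
seat [0.5487 0.2554 0.2946] tip [0.5487 0.2554 0.1846] dir [ 2.e-04 -1.e-04 -1.e+00] F [-0.2 -0.1 -0.9] op 0.181
d mm [-1.4 -1.5  0.9] rv deg [0.14 0.01 0.14]
d mm [16.3 -1.5 18.5] rv deg [0.14 0.01 0.14]
d mm [87.  -1.5 89.2] rv deg [0.14 0.01 0.14]
```

Emit:
servo_tool(
  series="1 0 0 0 0 0 0;1 0 0 0 0 0 0;1 0 0 0 0 0 0;1 0 0 0 0 0 0",
)

```text
time_s: 7.63
eef_pos: [0.5451, 0.2559, 0.3432]
eef_rot: [0.377, 0.159, 0.91, -0.066]
wrist_force: [0.3, -0.1, -0.4]
opening: 0.179
grasp_force: 58.9
```

```bash
python3 -c "
from chk import *
chk([.125,.10,.0])"
```

```text
seat [0.5488 0.2552 0.2945] tip [0.5488 0.2552 0.1845] dir [ 0.e+00 -2.e-04 -1.e+00] F [ 0.3 -0.1 -0.4] op 0.179
d mm [-1.4 -1.4  0.7] rv deg [0.12 0.   0.13]
d mm [16.2 -1.4 18.3] rv deg [0.12 0.   0.13]
d mm [86.9 -1.4 89.1] rv deg [0.12 0.   0.13]
```

Settled; 2 mm correction, then lower to 15 mm inside and check.

Emit:
servo_tool(
  series="1 -0.0014 -0.0014 0.0007 0.1 0 0.1;1 -0.0014 -0.0014 0.0007 0.1 0 0.1;1 -0.0014 -0.0014 0.0007 0.1 0 0.1;1 0.003 -0.0014 0.005 0.1 0 0.1;1 0.0075 -0.0014 0.0095 0.1 0 0.1;1 0.012 -0.0014 0.014 0.1 0 0.1;1 0.0162 -0.0014 0.0183 0.1 0 0.1;1 0.0197 -0.0014 0.0218 0.1 0 0.1;1 0.0197 -0.0014 0.0218 0.1 0 0.1;1 0.0197 -0.0014 0.0218 0.1 0 0.1",
)

```text
time_s: 8.47
eef_pos: [0.5459, 0.254, 0.3132]
eef_rot: [0.377, 0.16, 0.91, -0.067]
wrist_force: [0.3, 0.6, -0.6]
opening: 0.18
grasp_force: 59.0
```

```bash
python3 -c "
from chk import *
chk([.095,.0])"
```

```text
seat [0.5495 0.2533 0.2645] tip [0.5494 0.2532 0.1545] dir [-9.e-04 -8.e-04 -1.e+00] F [ 0.3  0.6 -0.6] op 0.18
d mm [-0.5  0.1 -0.3] rv deg [-0.01 -0.03  0.07]
d mm [66.7  0.2 66.9] rv deg [-0.01 -0.03  0.07]
```

Tip is 15 mm in with no force. Going down, slowing at the end.

Emit:
servo_tool(
  series="1 0.006 0 0.006 0 0 0;1 0.013 0 0.013 0 0 0;1 0.02 0 0.02 0 0 0;1 0.027 0 0.027 0 0 0;1 0.034 0 0.034 0 0 0;1 0.041 0 0.041 0 0 0;1 0.048 0 0.048 0 0 0;1 0.054 0.0001 0.054 0 0 0;1 0.059 0.0001 0.059 0 0 0;1 0.0625 0.0001 0.0625 0 0 0;1 0.0625 0.0001 0.0625 0 0 0;1 0.0625 0.0001 0.0625 0 0 0",
)

```text
time_s: 9.47
eef_pos: [0.5461, 0.2542, 0.2253]
eef_rot: [0.377, 0.16, 0.91, -0.067]
wrist_force: [1.1, 0.7, -0.8]
opening: 0.183
grasp_force: 59.0
```

```bash
python3 -c "
from chk import *
chk([.0])"
```

```text
seat [0.5497 0.2535 0.1766] tip [0.5497 0.2534 0.0666] dir [-2.e-04 -4.e-04 -1.e+00] F [ 1.1  0.7 -0.8] op 0.183
d mm [ 4.7 -0.1  4.7] rv deg [ 0.01 -0.    0.05]
```

Emit:
servo_tool(
  series="1 0.001 0 0.001 0 0 0;1 0.002 0 0.002 0 0 0;1 0.003 0 0.003 0 0 0;1 0.004 0 0.004 0 0 0;1 0.0045 0 0.0045 0 0 0;1 0.0045 0 0.0045 0 0 0;1 0.0045 0 0.0045 0 0 0",
)

```text
time_s: 10.05
eef_pos: [0.5463, 0.2542, 0.2197]
eef_rot: [0.377, 0.16, 0.91, -0.066]
wrist_force: [-0.3, 0.5, 1.5]
opening: 0.182
grasp_force: 59.5
```

Emit:
servo_tool(
  series="1 0.0004 0 0.0004 0 0 0;1 0.0008 0 0.0008 0 0 0;1 0.0008 0 0.0008 0 0 0;1 0.0008 0 0.0008 0 0 0",
)

```text
time_s: 10.38
eef_pos: [0.5466, 0.2543, 0.2197]
eef_rot: [0.378, 0.16, 0.909, -0.066]
wrist_force: [-4.5, -1.6, 9.2]
opening: 0.182
grasp_force: 60.5
```

```bash
python3 -c "
from chk import *
chk([.0])"
```

```text
seat [0.5504 0.2536 0.1709] tip [0.5507 0.2536 0.0609] dir [ 2.4e-03 -2.0e-04 -1.0e+00] F [-4.5 -1.6  9.2] op 0.182
d mm [ 1.  -0.4  0.3] rv deg [ 0.05  0.13 -0.  ]
```

Emit:
servo_tool(
  series="1 0.0004 0 0.0006 0 0 0;1 0.0008 0 0.0012 0 0 0;1 0.0008 0 0.0012 0 0 0;1 0.0008 0 0.0012 0 0 0;1 0.0008 0 0.0012 0 0 0",
)

```text
time_s: 10.8
eef_pos: [0.5474, 0.2544, 0.2196]
eef_rot: [0.379, 0.16, 0.909, -0.066]
wrist_force: [-9.4, -1.3, 15.5]
opening: 0.179
grasp_force: 61.4
```

```bash
python3 - <<'E'
from chk import *
chk([0])
p,r,o=pose();c=cam('wrist');cv2.imwrite('pics/w5.png',cv2.resize(c['img'][40:340,170:470,::-1],None,fx=2,fy=2))
E
```

```text
seat [0.5512 0.2537 0.1709] tip [0.5517 0.2536 0.0609] dir [ 4.3e-03 -2.0e-04 -1.0e+00] F [-9.4 -1.3 15.5] op 0.179
d mm [ 1.4 -0.7 -0.2] rv deg [ 0.07  0.24 -0.03]
```

View pics/w5.png

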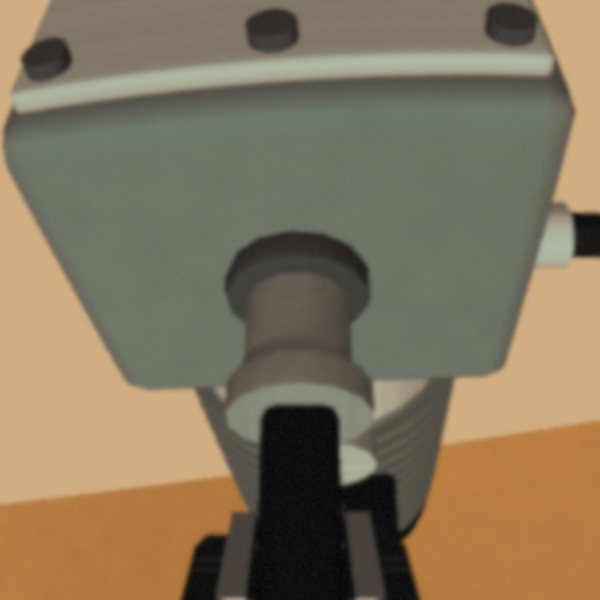

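The collar sits flat on the mouth (crop px 300,405) with no gap, and it stopped at z≈0.170 under 15 N. Now draw it out.

Emit:
servo_tool(
  series="1 -0.002 0 -0.0024 0 0 0;1 -0.007 0 -0.0074 0 0 0;1 -0.014 0 -0.0144 0 0 0;1 -0.022 0 -0.0224 0 0 0;1 -0.031 0 -0.0314 0 0 0;1 -0.04 0 -0.0404 0 0 0;1 -0.05 0 -0.0504 0 0 0;1 -0.06 0 -0.0604 0 0 0;1 -0.07 0 -0.0704 0 0 0;1 -0.08 0 -0.0804 0 0 0;1 -0.09 0 -0.0904 0 0 0;1 -0.106 0 -0.1064 0 0 0",
)

```text
time_s: 11.85
eef_pos: [0.545, 0.2538, 0.3649]
eef_rot: [0.375, 0.16, 0.911, -0.067]
wrist_force: [-0.6, -0.8, -1.4]
opening: 0.181
grasp_force: 59.0
```

```bash
python3 - <<'E'
from chk import *
from scipy.spatial.transform import Slerp
chk([])
p,r,o=pose();q=np.array(o['q']);print(q.round(3))
# candidate hold: stick level, flat up, tip dir angle ha
for tip in(60,90,120):
    a=np.radians(tip);d=np.array([np.cos(a),np.sin(a),0]);z=(d+[0,0,-1])/2**.5;r1=rot(d,z);p1=np.array([.50,.05,.36])
    print(tip);delta(p1,r1);s=Slerp([0,1],R.concatenate([r,r1]));qq=q
    for t in np.linspace(0,1,6): 
        pp=p+(p1-p)*t;qq,e=ik(pp,s(t),qq);print(qq.round(2),round(e,4),'tip',(pp+s(t).apply([.113,0,.113])).round(2))
E
```

```text
seat [0.5484 0.253  0.3161] tip [0.548  0.2528 0.2061] dir [-0.0044 -0.0015 -1.    ] F [-0.6 -0.8 -1.4] op 0.181
[ 0.499 -0.062  1.815 -0.712  0.945 -0.427]
60
d mm [ -15.5 -206.9   23.1] rv deg [ -0.33  64.24 108.33]
[ 0.5  -0.06  1.82 -0.71  0.94 -0.43] 0.0 tip [0.54 0.25 0.21]
[ 0.33 -0.13  1.8  -0.36  1.02 -0.41] 0.0 tip [0.52 0.27 0.21]
[ 0.11 -0.19  1.81 -0.02  1.12 -0.4 ] 0.0 tip [0.52 0.27 0.24]
[-0.13 -0.22  1.84  0.29  1.24 -0.37] 0.0 tip [0.53 0.27 0.28]
[-0.38 -0.23  1.89  0.56  1.38 -0.3 ] 0.0 tip [0.55 0.24 0.32]
[-0.6  -0.21  1.96  0.78  1.5  -0.18] 0.0 tip [0.58 0.19 0.36]
90
d mm [ -15.5 -206.9   23.1] rv deg [-0.3  77.51 76.86]
[ 0.5  -0.06  1.82 -0.71  0.94 -0.43] 0.0 tip [0.54 0.25 0.21]
[ 0.31 -0.11  1.77 -0.32  1.07 -0.56] 0.0 tip [0.51 0.26 0.21]
[ 0.09 -0.13  1.74  0.01  1.24 -0.64] 0.0 tip [0.49 0.26 0.24]
[-0.13 -0.1   1.71  0.28  1.43 -0.65] 0.0 tip [0.48 0.26 0.27]
[-0.35 -0.04  1.7   0.5   1.62 -0.61] 0.0 tip [0.48 0.24 0.32]
[-0.53  0.05  1.71  0.67  1.79 -0.52] 0.0 tip [0.5  0.21 0.36]
120
d mm [ -15.5 -206.9   23.1] rv deg [-0.26 85.85 44.28]
[ 0.5  -0.06  1.82 -0.71  0.94 -0.43] 0.0 tip [0.54 0.25 0.21]
[ 0.31 -0.1   1.75 -0.3   1.11 -0.68] 0.0 tip [0.5  0.25 0.21]
[ 0.1  -0.07  1.67 -0.    1.33 -0.84] 0.0 tip [0.46 0.24 0.23]
[-0.09  0.01  1.59  0.21  1.58 -0.9 ] 0.0 tip [0.43 0.23 0.27]
[-0.26  0.13  1.53  0.36  1.81 -0.9 ] 0.0 tip [0.42 0.21 0.31]
[-0.4   0.26  1.48  0.49  2.03 -0.85] 0.0 tip [0.42 0.19 0.36]
```

Emit:
servo_tool(
  series="1 -0.003 -0.003 -0.006 0 3 1.5;1 -0.004 -0.013 -0.006 0 7.5 3.9;1 -0.004 -0.026 -0.005 0 12.9 6.7;1 -0.004 -0.039 -0.003 0 18.3 9.4;1 -0.005 -0.052 0 0 23.7 12.2;1 -0.006 -0.065 0.003 0 29 15;1 -0.007 -0.078 0.006 0 34.4 17.7;1 -0.008 -0.091 0.009 0 39.8 20.5;1 -0.0085 -0.104 0.012 0 45.2 23.3;1 -0.009 -0.117 0.014 0 50 25.8;1 -0.01 -0.129 0.015 0 53.6 27.7;1 -0.01 -0.129 0.015 0 53.6 27.7",
)

```text
time_s: 12.85
eef_pos: [0.5193, 0.1238, 0.362]
eef_rot: [-0.067, 0.38, 0.917, 0.101]
wrist_force: [-0.2, -0.9, -1.3]
opening: 0.178
grasp_force: 59.0
```

```bash
python3 - <<'E'
from chk import *
chk([]); a=np.radians(120);d=np.array([np.cos(a),np.sin(a),0]);z=(d+[0,0,-1])/2**.5;delta([.5,.05,.36],rot(d,z)); print(np.round(pose()[2]['q'],2))
E
```

```text
seat [0.4956 0.1547 0.3325] tip [0.4375 0.2263 0.2725] dir [-0.5286  0.6507 -0.5451] F [-0.2 -0.9 -1.3] op 0.178
d mm [-37.3 -64.9 -14.6] rv deg [ 0.06 32.2  16.29]
[-0.12  0.03  1.58  0.23  1.61 -0.9 ]
```

Emit:
servo_tool(
  series="1 -0.005 -0.009 -0.002 0 4 2;1 -0.011 -0.019 -0.004 0 9.5 4.8;1 -0.018 -0.031 -0.007 0 15.5 7.8;1 -0.025 -0.043 -0.01 0 21.5 10.9;1 -0.032 -0.055 -0.0125 0 27 13.7;1 -0.036 -0.062 -0.014 0 30.5 15.4;1 -0.0373 -0.0649 -0.0146 0.1 32.2 16.3;1 -0.0373 -0.0649 -0.0146 0.1 32.2 16.3;1 -0.0373 -0.0649 -0.0146 0.1 32.2 16.3;1 -0.0373 -0.0649 -0.0146 0.1 32.2 16.3;1 -0.0373 -0.0649 -0.0146 0.1 32.2 16.3;1 -0.0373 -0.0649 -0.0146 0.1 32.2 16.3",
)

```text
time_s: 13.85
eef_pos: [0.4996, 0.054, 0.3621]
eef_rot: [-0.329, 0.459, 0.803, 0.19]
wrist_force: [1.3, -0.5, -1.7]
opening: 0.177
grasp_force: 59.0
```

```bash
cat > lev.py <<'E'
from chk import *
p,r,o=pose();chk([]);c=cam('wrist');save(c,'w6.png');T,W=wcloud(c,p,r)
T=T.reshape(-1,3);W=W.reshape(-1,3)
n=np.array([1,0,1])/2**.5;m=np.array([1,0,-1])/2**.5;g=np.array([0,0,.006]);s=(T-g)@n;v=(T-g)@m;y=T[:,1]
ok=(c['z_map'].ravel()>0)&(abs(v)<.013)
k=ok&(abs(y)<.002)&(s>.055)&(s<.098);f=np.polyfit(s[k],v[k],1);k2=ok&(abs(y)<.007)&(s>-.03)&(s<.032)&(v>.006);f2=np.polyfit(s[k2],v[k2],1);print('tool-frame pitch deg rod,handle',np.degrees([f[0],f2[0]]),f[1],f2[1])
k3=ok&(abs(y)<.006)&(s>.055)&(s<.145);print('yaw',np.degrees(np.polyfit(s[k3],y[k3],1)[0]),'tip s',s[ok&(abs(y)<.006)&(s<.17)].max())
fy=np.polyfit(y[k2],v[k2],1);print('roll from handle top',np.degrees(np.arctan(fy[0])))
a=np.radians(120);d=np.array([np.cos(a),np.sin(a),0]);z=(d+[0,0,-1])/2**.5;delta([.5,.05,.36],rot(d,z))
E
python3 lev.py
```

```text
seat [0.4755 0.0964 0.3581] tip [0.4198 0.1912 0.3575] dir [-0.506   0.8625 -0.0056] F [ 1.3 -0.5 -1.7] op 0.177
tool-frame pitch deg rod,handle [-0.15932085 -0.14470535] 0.005023153226673058 0.011174265010234554
yaw 0.14045961114650518 tip s 0.1557301617395222
roll from handle top 2.4423232904501084
d mm [-3.9 -1.6 -1.1] rv deg [-0.13  0.3   0.41]
```

View pics/w6.png

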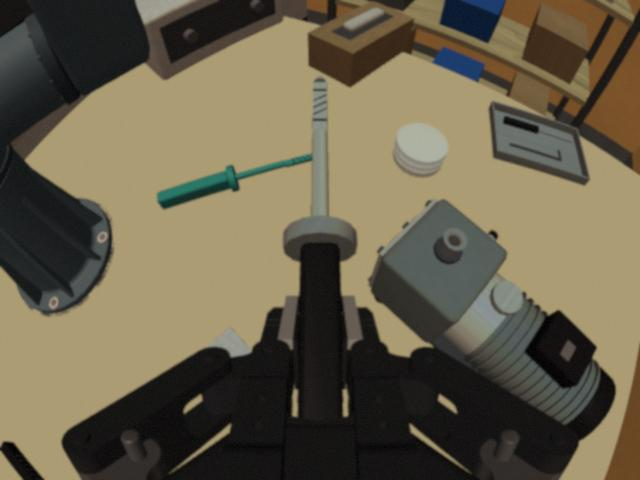

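The stick is held with the marked flat up (tip at px 320,85) and is within about 0.5° of level. One small trim, then hold still.

Emit:
servo_tool(
  series="1 0 0 0 -0.1 0.4 0.3;1 0 0 0 -0.1 0.4 0.3;1 0 0 0 -0.1 0.4 0.3;1 0 0 0 -0.1 0.4 0.3;1 0 0 0 -0.1 0.4 0.3;1 0 0 0 -0.1 0.4 0.3;1 0 0 0 -0.1 0.4 0.3;1 0 0 0 -0.1 0.4 0.3;1 0 0 0 -0.1 0.4 0.3;1 0 0 0 -0.1 0.4 0.3",
)

```text
time_s: 14.73
eef_pos: [0.4997, 0.053, 0.3613]
eef_rot: [-0.333, 0.462, 0.8, 0.192]
wrist_force: [0.1, 0.1, -1.4]
opening: 0.174
grasp_force: 59.0
```

```bash
python3 lev.py; python3 -c "
from chk import *
p,r,o=pose();print('closing axis z',r.apply([0,1,0])[2],'dq',np.abs(o['dq']).max())"
```

```text
seat [0.4758 0.0955 0.3578] tip [0.4208 0.1908 0.3582] dir [-0.5     0.866   0.0035] F [ 0.1  0.1 -1.4] op 0.174
tool-frame pitch deg rod,handle [-0.35412194 -0.17348241] 0.005278285834866609 0.011180695711740553
yaw 0.16305070787324272 tip s 0.15478394595840164
roll from handle top 2.2508286237796447
d mm [-2.9 -1.2 -1.1] rv deg [-0.01 -0.2  -0.  ]
closing axis z -0.00014075472930580313 dq 0.0006800764379210073
```

Level to about 0.1°, still, and 0.36 m up. Handing in.

```bash
python3 -c "
from bench import ctrl
print(ctrl.hand_in())"
```

```text
the job is handed in; nothing more can be done
None
```

The dipstick went down the dip neck until its collar was home, came fully out, and is handed in held level and still, marked flat up, about 36 cm above the bench; the job took about 15 s.

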